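# Brace the plant-food jars in order and twist one open

## Robot

A 6-joint arm with a two-finger parallel gripper is mounted at the origin on the work surface. World frame = base frame: x ahead of the robot, y to its left, z up, the work surface at z = 0. Lengths are in m, angles in rad, forces in N, time in s.
With the tool pointing down it reaches from about 0.375 to 0.9 m from the base axis. Payload 3.1 kg.
Tool frame: the origin (TCP) lies where the fingers leave the gripper's body, on its centre line; the fingertips stand 70 mm ahead of it and the grasp point (between the pads) lies 51 mm ahead of it (robot.tip_reach is the distance from the TCP to the fingertips, in m); z points along the fingers, y is the line along which they close (so a half turn about z gives the same grasp; the last joint's range is limited). The gripper opens to 87 mm and grips with 3 to 60 N. Pads are 19 mm wide; open, the fingers measure 117 mm over their backs; the gripper's body (75 mm by 190 mm) begins 51 mm behind the grasp point.
Start: joints at [0.991, 0.527, 1.433, -0, 1.181, -0.178], TCP at [0.244, 0.575, 0.292] pointing down, gripper open.
Joint ranges: [-3.08, 3.08], [-0.75, 2.2], [0.22, 2.44], [-1.43, 4.57], [0, 2.65], [-2.85, 2.85]. Speed limits (rad/s): [2.79, 2.79, 3.14, 3.14, 3.14, 3.14].

## Interface

Orientations are given as a unit quaternion [x, y, z, w].
In Python, from rig import robot gives the robot as it stands.
- The arm moves only by the tool carry_out, never from a script. Its argument "rows" is a list that holds one entry, the list of rows, each a list of 6 numbers: the shift along the tool's x, y, z in mm, then the turn, a rotation vector about the tool's x, y, z in units of 8 degrees (1.0 is 8 degrees). A call has 1 to 20 rows; each row is the pose to reach, as a shift and turn from the pose commanded when the call began, along the tool's axes at that moment; what a row does not reach only later rows make up. A row lasts 1/10 s, in which the tool goes at most 50 mm and 8.59 degrees, less where a joint would pass 70% of its speed; a pose out of reach is approached as far as the arm can. A call with a gripper value outside its range is refused whole. "fingers" is the opening, from 0 (shut) to 1 (fully open), set as the call begins (left out, the last holds). The fingers move at their own pace and stop on an object; "grip_force" is the grip in N (left out, the last holds). Time passes only in rows, so rows that repeat a pose let the fingers close. It gives the time, the measured TCP pose, the force and the opening at its end, in the units of the state.
- robot.get_obs(): the state, without advancing time (a new reading comes with each control period).
- robot.camera(name): name is "scene" or "top" or "wrist"; returns a dict with "color" (420x560x3 uint8, red, green, blue), "depth" (420x560 float32, m along the optical axis (not along the pixel's ray), 0 where there is no reading), "K" (3x3 intrinsics, pixels), "camera_from_world" (4x4, takes a point from world to camera coordinates). Camera axes: x right, y down, z forward; pixel columns grow to the right and rows downward; lengths in m; the calibration is good to about 2 mm. A picture is of the moment at which its call begins.
- robot.hand_in(): hands the job in, once; it reports no verdict.
The state is a dict: "time": time; "q": joint angles; "joint_velocities": joint speeds; "joint_torque": joint torques, N m; "position": TCP position; "tool_rot": TCP orientation; "ft_force": force on the tool from outside, world axes, zero at the start; "moment": the same for the moment, N m; "grip_width": finger opening in m.
Only numpy, scipy, OpenCV 4.12 (cv2) and the standard library are available. Lean on these libraries where they do the work, as an engineer would, in place of code of your own. Each camera call takes 0.05 s, during which the arm holds its last target. There are 200 camera calls.

## Task

On the succulent bench, first set the yellow-capped jar fully down in the socket marked with one stud and let go of it, then set the blue-capped jar, still closed, fully down in the socket marked with two studs. With that socket bracing the jar, unscrew the tight blue cap counter-clockwise until its threads let go, lift it straight off and finish while still holding it in the gripper, level and centred about 2 cm clear above the jar's mouth. Both jars must stay seated in their sockets and the potted plants must stay where they stand.

Things in the scene. Friction and masses are not known exactly. Their poses are not given: they have to be found in the camera images.
- jar_a: white jar with yellow cap and label, loose, 0.17 to 0.35 kg, one solid piece (the cap stays on). Square body 64 x 64 mm, 58 mm high; round ribbed yellow cap 58 mm across from 61 to 82 mm above the jar's underside. Origin: centre of its underside; z up; x and y along the body's sides (it fits a socket any of four ways round)
- jar_b: white jar with a blue label, loose, 0.17 to 0.35 kg, closed by the blue cap; same shape and sizes as the yellow one. Square body 64 x 64 mm, 58 mm high, then a neck 37 mm across. Origin: centre of its underside; z up; x and y along the body's sides (it fits a socket any of four ways round). The jar can be lifted and carried by its closed cap
- cap: ribbed blue cap with a white mark on top, 58 mm across, 21 mm high, 30 g. Origin: centre of its lower edge, z up; closed, it sits 61 mm above the jar's underside. Two lugs inside hold under ledges on the neck. It turns counter-clockwise from above (positive yaw) without rising; after about 1 rad the lugs are free, up to 2.2 rad: turn about 1.4 rad. Clockwise is a stop
- mouth (a point): centre of the top of the blue-labelled jar's neck, 78 mm above the jar's underside; the cap is clear of the mouth when its lower edge is above this. A sprung seal here makes the cap tight, to be overcome by 0.3 to 0.5 N m: grip it at 35 N or more
- socket_one: fixed dark wooden bracing block 112 x 112 x 35 mm with a square pocket, 69 mm wide (with a 4 mm chamfered mouth) and 25 mm deep, which keeps a jar from turning; marked with one white stud on its rim: socket one. Origin: centre of its underside, on the bench; x and y parallel to the pocket's sides, the studs on the -x side. The two sockets may change places
- socket_two: fixed dark wooden bracing block 112 x 112 x 35 mm with a square pocket, 69 mm wide (with a 4 mm chamfered mouth) and 25 mm deep, which keeps a jar from turning; marked with two white studs on its rim: socket two. Origin: centre of its underside, on the bench; x and y parallel to the pocket's sides, the studs on the -x side. The two sockets may change places
- socket_one_floor (a point): centre of the pocket floor of socket one, 10 mm above the bench: a seated jar's underside rests here
- socket_two_floor (a point): centre of the pocket floor of socket two, 10 mm above the bench: a seated jar's underside rests here
- plant_left: succulent in a white pot, 100 mm across, 130 mm high, on the far side of the bench, robot's left: loose, a bystander. Origin: centre of the pot's underside
- plant_mid: succulent in a white pot, 104 mm across, 130 mm high, on the far side of the bench, in the middle: loose, a bystander. Origin: centre of the pot's underside
- plant_right: succulent in a terracotta pot, 96 mm across, 130 mm high, on the far side of the bench, robot's right: loose, a bystander. Origin: centre of the pot's underside
- plant_small: small succulent in a terracotta pot 60 mm across, 80 mm high over all, just beyond the jars: loose, a bystander. Origin: centre of the pot's underside
Mind the look-alikes: they are no part of the job. There is more than one size of the jar_a; the job needs the largest.

How it is judged:
By the outcome, as a careful person would: the job done as asked, in the order asked, and still so for the second after the job is handed in, while the arm keeps its last pose, push and grip.
It also fails if it takes over 64 s, if anything falls off the work surface, if the arm or the gripper's body presses on something with over 40 N, if the wrist force passes 120 N, or if a joint passes its speed limit or range.

## Working session

There is one attempt and no reset: what is moved stays moved. The work goes in short steps, Python scripts to look and compute and a tool call to move; the robot and the scene stay as the last step left them, time stands still between calls to the robot, and variables do not carry over. Pictures are saved under pics/ and viewed, on a budget of 10 in all, crops included, one or two more only if the job needs it, and the job is handed in when it is done.

Besides the shell and the picture viewer there is one more tool, called after "Emit:" in YAML: its name, and indented under it one key for each argument. carry_out: Moves the arm, as the interface text tells. Its arguments: {"type":"object","properties":{"rows":{"type":"array"},"fingers":{"type":"number"},"grip_force":{"type":"number"}},"required":["rows"]}

```bash
ls; mkdir -p pics; python3 - <<'E'
from rig import robot
import cv2,numpy as np
for n in ("scene","top","wrist"):
    c=robot.camera(n); np.savez(f"pics/{n}0.npz",**c); cv2.imwrite(f"pics/{n}0.png",c["color"][:,:,::-1])
    print(n,c["K"].round(1).tolist(),c["camera_from_world"].round(3).tolist())
a=cv2.imread("pics/scene0.png");b=cv2.imread("pics/top0.png")
cv2.imwrite("pics/both.png",cv2.resize(np.hstack([a,b]),(800,300)))
o=robot.get_obs();print(o)
E
```

```text
pics
scene [[521.3, 0.0, 287.1], [0.0, 521.3, 213.0], [0.0, 0.0, 1.0]] [[-0.448, 0.894, -0.002, 0.292], [0.739, 0.369, -0.564, -0.398], [-0.503, -0.254, -0.826, 1.565], [0.0, 0.0, 0.0, 1.0]]
top [[447.5, 0.0, 278.2], [0.0, 447.5, 204.9], [0.0, 0.0, 1.0]] [[0.023, -1.0, 0.016, -0.029], [-0.982, -0.026, -0.186, 0.581], [0.186, -0.011, -0.983, 1.136], [0.0, 0.0, 0.0, 1.0]]
wrist [[290.1, 0.0, 281.8], [0.0, 290.1, 211.2], [0.0, 0.0, 1.0]] [[0.392, 0.92, -0.003, -0.623], [0.877, -0.373, 0.303, -0.035], [0.278, -0.121, -0.953, 0.393], [0.0, 0.0, 0.0, 1.0]]
{'time': 0.15, 'q': array([ 9.90510533e-01,  5.28223142e-01,  1.43359313e+00, -9.79977008e-06,
        1.18139385e+00, -1.78480312e-01]), 'joint_velocities': array([-0.00065079, -0.00360932, -0.00398997,  0.00198669,  0.00110248,
        0.00111992]), 'joint_torque': array([ 8.69413725e-04, -4.40430701e+01, -1.76843441e+01,  6.33275346e-02,
        5.52743697e-02, -1.16425522e-04]), 'position': array([0.24414413, 0.57486476, 0.29151918]), 'tool_rot': array([ 1.99552104e-01,  9.79886883e-01, -7.52905749e-04, -2.95303217e-04]), 'ft_force': array([-0.62207727, -0.04123354,  0.72603726]), 'moment': array([-0.056815  ,  0.07251413, -0.03131816]), 'grip_width': 0.08676816234316419}
```

View pics/top0.png

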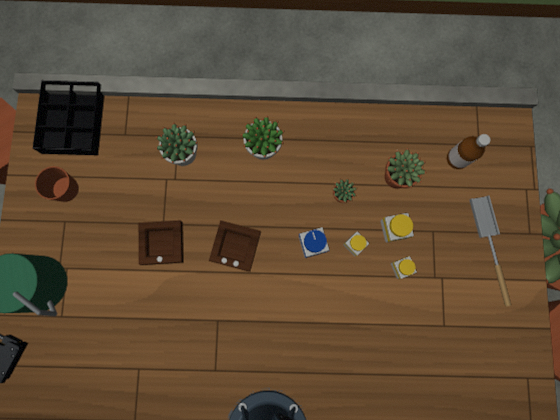

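View pics/scene0.png

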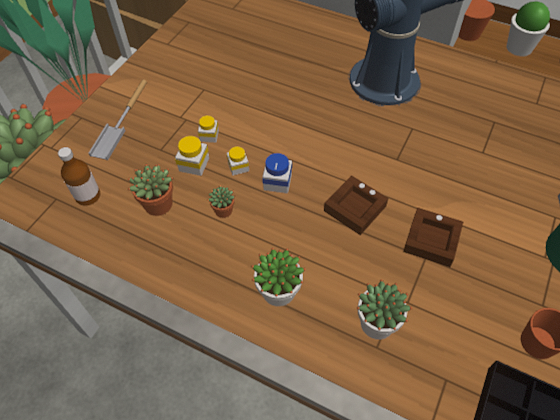

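In the top view there are three yellow-capped jars: (401,226), (358,243) and (405,267). The one at (401,226) looks largest. The blue jar is at (315,241). The block at (161,243) has one stud and the block at (236,246) has two. The small plant is at (344,191).

```bash
cat > h.py <<'E'
import numpy as np,cv2
def load(n): return dict(np.load(f"pics/{n}.npz"))
def world(c):
    K=c["K"];T=np.linalg.inv(c["camera_from_world"]);d=c["depth"];v,u=np.indices(d.shape)
    p=np.stack([(u-K[0,2])/K[0,0]*d,(v-K[1,2])/K[1,1]*d,d],-1)
    return p@T[:3,:3].T+T[:3,3]
def ray(c,uv):
    T=np.linalg.inv(c["camera_from_world"]);d=T[:3,:3]@np.linalg.inv(c["K"])@[uv[0],uv[1],1.];return T[:3,3],d
def onplane(c,uv,z):
    o,d=ray(c,uv);return o+d*(z-o[2])/d[2]
def tri(c1,uv1,c2,uv2):
    (o1,d1),(o2,d2)=ray(c1,uv1),ray(c2,uv2)
    s=np.linalg.lstsq(np.stack([d1,-d2],1),o2-o1,rcond=None)[0]
    a,b=o1+s[0]*d1,o2+s[1]*d2;return (a+b)/2,np.linalg.norm(a-b)
def hsv(c): return cv2.cvtColor(c["color"],cv2.COLOR_RGB2HSV)
def rect(P): # minAreaRect of xy points, mm
    (c,s,a)=cv2.minAreaRect((P[:,:2]*1000).astype(np.float32));return np.round(c,1),np.round(s,1),round(a,1)
E
python3 - <<'E'
from h import *
t,s=load("top0"),load("scene0")
wt,ws=world(t),world(s)
for nm,w,c in(("top",wt,t),("scene",ws,s)):
    H=hsv(c);bright=H[...,2]
    for col,lo,hi in(("yellow",(20,130,110),(35,255,255)),("blue",(100,130,60),(130,255,255))):
        m=cv2.inRange(H,lo,hi)
        n,l,st,ce=cv2.connectedComponentsWithStats(m)
        for i in range(1,n):
            if st[i,4]>60:
                P=w[l==i];z=np.percentile(P[:,2],90);Q=P[abs(P[:,2]-z)<.006]
                (cc,r)=cv2.minEnclosingCircle((Q[:,:2]*1000).astype(np.float32))
                print(nm,col,ce[i].round(1),st[i,4],"ztop",z.round(4),"c",np.round(cc,1),"r",round(r,1))
for nm,uv in(("one",(161,243)),("two",(236,246))):
    p=onplane(t,uv,.03)
    for n2,w in(("top",wt),("scene",ws)):
        m=(np.hypot(*(w[...,:2]-p[:2]).transpose(2,0,1))<.1)&(abs(w[...,2]-.035)<.006)
        print(nm,n2,rect(w[m]),np.median(w[m][:,2]).round(4))
        c=t if n2=="top" else s
        st_=m&(hsv(c)[...,2]>150)&(hsv(c)[...,1]<80)
        m2=(np.hypot(*(w[...,:2]-p[:2]).transpose(2,0,1))<.1)&(w[...,2]>.02)&(hsv(c)[...,2]>150)&(hsv(c)[...,1]<80)
        n,l,sx,ce=cv2.connectedComponentsWithStats(m2.astype(np.uint8))
        print("  studs",[(ce[i].round(1).tolist(),w[l==i].mean(0).round(3).tolist()) for i in range(1,n) if sx[i,4]>2])
for nm,uv in(("A",(401,226)),("B",(315,241))):
    p=onplane(t,uv,.08)
    for n2,w in(("top",wt),("scene",ws)):
        m=(np.hypot(*(w[...,:2]-p[:2]).transpose(2,0,1))<.06)&(abs(w[...,2]-.058)<.004)
        print(nm,n2,rect(w[m]),m.sum(),np.median(w[m][:,2]))
b=cv2.imread("pics/top0.png")
x=cv2.resize(b[180:290,120:430],None,fx=2.58,fy=2.58,interpolation=cv2.INTER_CUBIC);cv2.imwrite("pics/crop1.png",x)
E
```

```text
top yellow [401.1 224.9] 403 ztop 0.0844 c [ 534.1 -335.3] r 29.1
top yellow [358.  242.3] 201 ztop 0.0613 c [ 487.5 -226.5] r 20.4
top yellow [406.7 266.9] 207 ztop 0.0615 c [ 427.6 -353.2] r 20.7
top blue [314.8 241. ] 364 ztop 0.0845 c [ 485.9 -110.7] r 28.2
scene yellow [206.7 121.9] 182 ztop 0.0628 c [ 427.3 -353.8] r 22.6
scene yellow [208.4 133.2] 74 ztop 0.0366 c [ 429.9 -351. ] r 29.8
scene yellow [189.7 145.7] 389 ztop 0.0856 c [ 534.3 -335.3] r 30.1
scene yellow [193.6 161.1] 143 ztop 0.0479 c [ 532.7 -332.6] r 43.3
scene yellow [236.8 153.3] 199 ztop 0.0631 c [ 486.4 -223.8] r 23.5
scene blue [277.2 163.5] 361 ztop 0.0856 c [ 487.1 -109.8] r 28.8
one top (array([478.5, 297.4]), array([112.6, 111.9]), 4.5) 0.0339
  studs [([159.3, 258.5], [0.433, 0.295, 0.036])]
one scene (array([475.4, 298.9]), array([116.4, 112.1]), 5.1) 0.0348
  studs [([438.8, 217.1], [0.432, 0.295, 0.037])]
two top (array([474.5,  98.9]), array([112.3, 112.4]), 76.9) 0.034
  studs [([223.4, 260.1], [0.433, 0.126, 0.035]), ([235.5, 263.2], [0.426, 0.094, 0.036])]
two scene (array([472.2,  99. ]), array([114.7, 117. ]), 77.0) 0.0352
  studs [([361.5, 185.3], [0.426, 0.094, 0.037]), ([372.2, 191.9], [0.433, 0.125, 0.037])]
A top (array([ 533.5, -335.3]), array([63.8, 65. ]), 12.4) 157 0.05724750301857351
A scene (array([ 532.8, -333.6]), array([66.8, 62.4]), 12.5) 162 0.058493736021046905
B top (array([ 486.9, -111.2]), array([63.8, 63.7]), 17.1) 162 0.05709318906399874
B scene (array([ 486.5, -109.8]), array([64.1, 64.8]), 19.2) 167 0.05830211305786759
```

View pics/crop1.png

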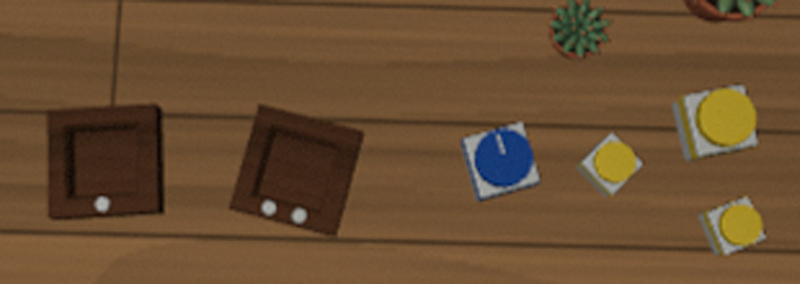

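The enlarged crop confirms the yellow jars. The one at crop (727,117), top view (401,226), has a 58 mm cap with its top at about 84 mm. The other two, at (615,161) and (741,225), have 41 mm caps at about 61 mm, so they are look-alikes. The single stud is at crop (102,204) and the pair at (268,208) and (299,215). Both views agree to within about 2 mm on jar and socket positions.

```bash
cat > plan.py <<'E'
import sys,numpy as np
from scipy.spatial.transform import Rotation as R
def plan(o,*targets):  # targets: x,y,z (m), finger yaw (deg) ; relative to current pose
    r=R.from_quat(o["tool_rot"]);f=r.as_matrix()[:,1];phi=np.degrees(np.arctan2(f[1],f[0]))
    print("t",round(o["time"],2),"pos",o["position"].round(4),"phi",round(phi,2),"tilt",np.degrees(np.arccos(-r.as_matrix()[2,2])).round(2),"w",round(o["grip_width"],4),"F",o["ft_force"].round(1),"M",o["moment"].round(2),"q",o["q"].round(2))
    for t in targets:
        s=r.inv().apply(np.array(t[:3])-o["position"])*1000
        want=R.from_matrix(np.array([[np.sin(np.radians(t[3]))*-1,np.cos(np.radians(t[3])),0],[np.cos(np.radians(t[3])),np.sin(np.radians(t[3])),0],[0,0,-1]]).T@np.diag([1,1,1])) if 0 else None
        a=np.radians(t[3]);Y=np.array([np.cos(a),np.sin(a),0]);Z=np.array([0,0,-1.]);X=np.cross(Y,Z)
        v=(r.inv()*R.from_matrix(np.stack([X,Y,Z],1))).as_rotvec(degrees=True)/8
        print(t,"->",s.round(1).tolist(),v.round(3).tolist())
if __name__=="__main__":
    from rig import robot
    plan(robot.get_obs(),*[eval(a) for a in sys.argv[1:]])
E
sed -i '/if 0 else None/d' plan.py
python3 plan.py "(.49,.1,.27,90)" "(.534,-.335,.22,90)" "(.534,-.335,.133,90)"
```

```text
t 0.15 pos [0.2441 0.5749 0.2915] phi 66.98 tilt 0.09 w 0.0868 F [-0.6 -0.   0.7] M [-0.06  0.07 -0.03] q [ 0.99  0.53  1.43 -0.    1.18 -0.18]
(0.49, 0.1, 0.27, 90) -> [-412.0, -340.9, 21.9] [-0.011, -0.004, -2.878]
(0.534, -0.335, 0.22, 90) -> [-622.6, -723.9, 72.5] [-0.011, -0.004, -2.878]
(0.534, -0.335, 0.133, 90) -> [-622.6, -723.8, 159.5] [-0.011, -0.004, -2.878]
```

Emit:
carry_out:
  rows:
    - [[-40,-30,2,0,0,-0.3],[-80,-66,4,0,0,-0.6],[-120,-100,6,0,0,-0.9],[-160,-135,8,0,0,-1.2],[-205,-170,10,0,0,-1.5],[-245,-204,12,0,0,-1.8],[-288,-238,15,0,0,-2.1],[-330,-272,18,0,0,-2.4],[-370,-306,20,0,0,-2.7],[-412,-341,22,0,0,-2.88],[-436,-384,26,0,0,-2.88],[-460,-428,32,0,0,-2.88],[-484,-472,38,0,0,-2.88],[-508,-516,44,0,0,-2.88],[-532,-560,50,0,0,-2.88],[-556,-604,56,0,0,-2.88],[-580,-646,62,0,0,-2.88],[-602,-686,68,0,0,-2.88],[-616,-712,72,0,0,-2.88],[-623,-724,73,0,0,-2.88]]
  fingers: 1

```text
time: 2.15
position: [0.5345, -0.3395, 0.2184]
tool_rot: [0.001, 1.0, -0.001, 0.0]
ft_force: [-0.2, 0.5, 0.3]
grip_width: 0.0869
```

```bash
cat > near.py <<'E'
import sys
from rig import robot
from h import *
import plan
n,col,x,y=sys.argv[1],sys.argv[2],float(sys.argv[3]),float(sys.argv[4])
ztop=float(sys.argv[5]) if len(sys.argv)>5 else .082
c=robot.camera("wrist");np.savez(f"pics/{n}.npz",**c);cv2.imwrite(f"pics/{n}.png",c["color"][:,:,::-1])
H=hsv(c);m=cv2.inRange(H,*(((20,130,90),(35,255,255)) if col=="y" else ((100,120,50),(130,255,255))))
w=world(c);near=np.hypot(w[...,0]-x,w[...,1]-y)<.06
P=w[(m>0)&near];z=np.percentile(P[:,2],90);Q=P[abs(P[:,2]-z)<.004]
cc,r=cv2.minEnclosingCircle((Q[:,:2]*1000).astype(np.float32))
print("cap ztop",z.round(4),"c",np.round(cc,1),"r",round(r,1),"n",len(Q))
S=w[near&(abs(w[...,2]-(z-.024))<.005)]
print("shoulder",rect(S) if len(S)>20 else len(S),len(S))
E
python3 near.py w1 y .534 -.335; python3 plan.py "(.534,-.335,.133,90)"
```

```text
cap ztop 0.2483 c [ 510.4 -312.6] r 32.9 n 3135
shoulder (array([ 529.9, -339.4]), array([99.6, 72.3]), 87.7) 1407
t 2.2 pos [ 0.535  -0.3422  0.2183] phi 89.77 tilt 0.29 w 0.0871 F [ 1.4 -2.4  0.3] M [-0.11 -0.06  0.01] q [-0.74  0.63  1.48 -0.    1.03 -2.31]
(0.534, -0.335, 0.133, 90) -> [1.2, 7.6, 85.2] [-0.034, 0.015, -0.029]
```

```bash
sed -i 's/near=np.hypot(\(.*\))<.06$/near=(np.hypot(\1)<.06)\&(w[...,2]<ztop+.01)/' near.py; grep -n near= near.py
python3 near.py w2 y .534 -.335; python3 plan.py "(.534,-.335,.133,90)"
```

```text
9:w=world(c);near=(np.hypot(w[...,0]-x,w[...,1]-y)<.06)&(w[...,2]<ztop+.01)
cap ztop 0.0829 c [ 531.5 -334.4] r 28.8 n 3445
shoulder (array([ 531.3, -334.6]), array([63.6, 64.1]), 12.2) 1142
t 2.25 pos [ 0.5346 -0.339   0.2184] phi 89.77 tilt 0.11 w 0.0872 F [-1.1  0.7  0.6] M [-0.02 -0.01  0.01] q [-0.74  0.62  1.48 -0.    1.04 -2.31]
(0.534, -0.335, 0.133, 90) -> [0.7, 4.1, 85.4] [-0.012, 0.006, -0.028]
```

View pics/w2.png

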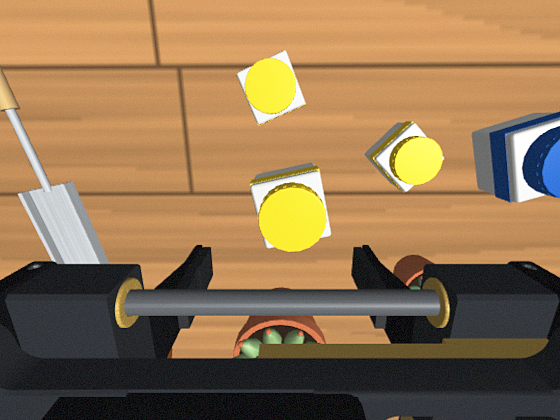

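The wrist view shows the big yellow cap at (292,217), between the finger lines. The plant pot is at (280,340), behind the gripper, and the small yellow jars are at (270,86) and (415,160). The cap measures (0.532, -0.3345), top at 0.083, yaw 12.2°. I'm descending partway and checking how well the arm settles.

Emit:
carry_out:
  rows:
    - [[0,0,15,0,0,0],[0,0,35,0,0,0],[0,0,50,0,0,0],[0,0,60,0,0,0],[0,0,60,0,0,0]]

```text
time: 2.75
position: [0.534, -0.3333, 0.1576]
tool_rot: [-0.001, 1.0, 0.001, -0.001]
ft_force: [-0.8, 0.2, -0.1]
grip_width: 0.0872
```

```bash
python3 plan.py "(.533,-.335,.134,90)"
```

```text
t 2.75 pos [ 0.534  -0.3333  0.1576] phi 90.06 tilt 0.22 w 0.0872 F [-0.8  0.2 -0.1] M [0.03 0.03 0.03] q [-0.74  0.7   1.52  0.    0.92 -2.31]
(0.533, -0.335, 0.134, 90) -> [0.9, -1.7, 23.6] [0.019, -0.02, 0.007]
```

Emit:
carry_out:
  rows:
    - [[1,0,10,0,0,0],[1,0,20,0,0,0],[1,0,25,0,0,0],[1,0,25,0,0,0],[1,0,25,0,0,0]]

```text
time: 3.25
position: [0.5337, -0.3349, 0.1342]
tool_rot: [-0.0, 1.0, -0.0, 0.0]
ft_force: [0.0, 0.4, -0.5]
grip_width: 0.0869
```

Emit:
carry_out:
  rows:
    - [[0,0,0,0,0,0],[0,0,0,0,0,0],[0,0,0,0,0,0],[0,0,0,0,0,0],[0,0,0,0,0,0],[0,0,0,0,0,0],[0,0,0,0,0,0]]
  fingers: 0
  grip_force: 35

```text
time: 3.95
position: [0.5337, -0.3346, 0.1344]
tool_rot: [-0.0, 1.0, 0.0, 0.0]
ft_force: [0.1, 1.3, 1.6]
grip_width: 0.0572
```

```bash
python3 plan.py "(.533,-.335,.134,90)"
```

```text
t 3.95 pos [ 0.5337 -0.3346  0.1344] phi 90.02 tilt 0.01 w 0.0572 F [0.1 1.3 1.6] M [ 0.12  0.   -0.02] q [-0.74  0.74  1.54  0.    0.87 -2.31]
(0.533, -0.335, 0.134, 90) -> [0.7, -0.4, 0.4] [0.001, 0.001, 0.002]
```

Emit:
carry_out:
  rows:
    - [[0,0,-8,0,0,0],[0,0,-24,0,0,0],[0,0,-48,0,0,0],[0,0,-75,0,0,0],[0,0,-100,0,0,0],[0,0,-122,0,0,0],[2,8,-138,0,0,0],[4,24,-146,0,0,0],[6,48,-146,0,0,0.1],[8,80,-146,0,0,0.2],[11,116,-146,0,0,0.3],[14,154,-146,0,0,0.4],[18,192,-146,0,0,0.5],[22,230,-146,0,0,0.6],[26,268,-146,0,0,0.7],[29,306,-146,0,0,0.8],[32,344,-146,0,0,0.9],[36,382,-146,0,0,1],[40,418,-146,0,0,1],[43,446,-146,0,0,1]]

```text
time: 5.95
position: [0.4878, 0.1141, 0.2795]
tool_rot: [0.069, 0.998, 0.0, -0.002]
ft_force: [0.6, -0.4, -2.4]
grip_width: 0.0574
```

```bash
python3 plan.py "(.478,.298,.28,82.2)"
```

```text
t 5.95 pos [0.4878 0.1141 0.2795] phi 82.11 tilt 0.2 w 0.0574 F [ 0.6 -0.4 -2.4] M [-0.01  0.02 -0.01] q [ 0.01  0.38  1.75  0.    1.01 -1.43]
(0.478, 0.298, 0.28, 82.2) -> [35.0, 180.8, -0.3] [0.002, -0.025, -0.011]
```

Emit:
carry_out:
  rows:
    - [[6,28,0,0,0,0],[12,58,0,0,0,0],[18,90,0,0,0,0],[24,120,0,0,0,0],[30,148,0,0,0,0],[34,168,0,0,0,0],[36,178,0,0,0,0],[37,182,0,0,0,0],[37,182,0,0,0,0],[37,182,0,0,0,0]]

```text
time: 6.95
position: [0.4789, 0.2958, 0.2801]
tool_rot: [0.07, 0.998, -0.0, -0.0]
ft_force: [0.4, -0.2, -2.3]
grip_width: 0.0572
```

```bash
cat > look.py <<'E'
import sys
from rig import robot
from h import *
n=sys.argv[1];zs=float(sys.argv[2]);sx,sy=float(sys.argv[3]),float(sys.argv[4])
for k in("wrist","top"):
    c=robot.camera(k);np.savez(f"pics/{n}{k}.npz",**c);cv2.imwrite(f"pics/{n}{k}.png",c["color"][:,:,::-1])
    w=world(c);near=np.hypot(w[...,0]-sx,w[...,1]-sy)
    m=(near<.085)&(abs(w[...,2]-.035)<.004)
    print(k,"socket rim",rect(w[m]) if m.sum()>50 else "",m.sum())
    H=hsv(c);white=(H[...,1]<70)&(H[...,2]>60)
    for lo,hi in((zs-.004,zs+.004),(zs-.05,zs-.006)):
        m=(near<.07)&(w[...,2]>lo)&(w[...,2]<hi)
        print(k,"jar",round(lo,3),round(hi,3),rect(w[m]) if m.sum()>20 else "",m.sum())
E
python3 look.py p1 .205 .478 .298; python3 plan.py "(.478,.298,.28,82.2)"
```

```text
wrist socket rim (array([475.7, 300.1]), array([112.1, 112.2]), 5.0) 3377
wrist jar 0.201 0.209 (array([475.8, 295.7]), array([62.6, 63.9]), 3.8) 1944
wrist jar 0.155 0.199 (array([445.7, 293.5]), array([ 4. , 64.5]), 3.0) 1421
top socket rim (array([478. , 297.3]), array([110.7, 111.6]), 4.7) 541
top jar 0.201 0.209  10
top jar 0.155 0.199  20
t 7.05 pos [0.4792 0.2956 0.2802] phi 81.95 tilt 0.04 w 0.0573 F [-0.4  0.2 -2.2] M [ 0.03 -0.07 -0.05] q [ 0.35  0.46  1.6  -0.    1.08 -1.08]
(0.478, 0.298, 0.28, 82.2) -> [1.5, 2.2, 0.2] [-0.004, -0.003, -0.032]
```

View pics/p1wrist.png

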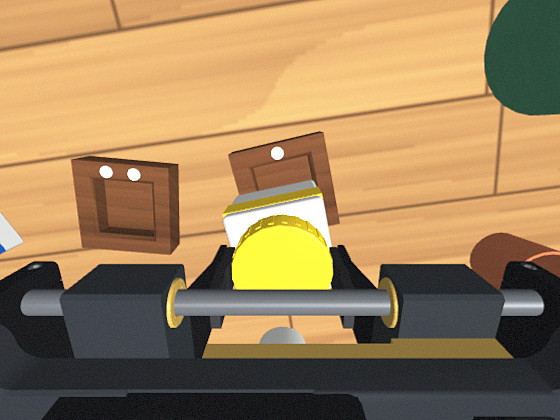

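The wrist view shows the jar held at (282,265). Its cap is level, and the single-stud socket sits below it with the stud at (277,153). The wrist measurement puts the jar 4.4 mm short in y; averaged over the views it is about 3 mm. I'm correcting that, lowering to just above the socket and measuring again.

Emit:
carry_out:
  rows:
    - [[0,3,10,0,0,-0.1],[0,3,30,0,0,-0.1],[0,3,55,0,0,-0.1],[0,3,75,0,0,-0.1],[0,3,88,0,0,-0.1],[0,3,95,0,0,-0.1],[0,3,95,0,0,-0.1],[0,3,95,0,0,-0.1]]

```text
time: 7.85
position: [0.4801, 0.2997, 0.1857]
tool_rot: [0.063, 0.998, 0.0, 0.001]
ft_force: [0.8, 0.0, -2.5]
grip_width: 0.0578
```

```bash
python3 look.py p2 .109 .478 .298; python3 plan.py "(.478,.298,.144,83)"
```

```text
wrist socket rim (array([475.5, 300. ]), array([111.9, 112.5]), 4.9) 5932
wrist jar 0.105 0.113 (array([477.3, 299.6]), array([63.1, 64.2]), 4.9) 2038
wrist jar 0.059 0.103 (array([447.2, 297. ]), array([ 4.1, 64.9]), 3.8) 1391
top socket rim (array([478. , 287.1]), array([109.5,  90.5]), 5.7) 258
top jar 0.105 0.113  10
top jar 0.059 0.103  11
t 7.95 pos [0.4802 0.2998 0.1862] phi 82.82 tilt 0.13 w 0.0571 F [ 0.1  0.1 -0.8] M [ 0.01  0.   -0.01] q [ 0.36  0.59  1.68 -0.    0.87 -1.08]
(0.478, 0.298, 0.144, 83) -> [2.0, -2.1, 42.2] [0.007, 0.014, -0.022]
```

Emit:
carry_out:
  rows:
    - [[1.5,0,5,0,0,0],[1.5,0,12,0,0,0],[1.5,0,18,0,0,0],[1.5,0,24,0,0,0],[1.5,0,30,0,0,0],[1.5,0,35,0,0,0],[1.5,0,39,0,0,0],[1.5,0,42,0,0,0],[1.5,0,42,0,0,0],[1.5,0,42,0,0,0]]

```text
time: 8.95
position: [0.4779, 0.2998, 0.1443]
tool_rot: [0.063, 0.998, -0.0, 0.0]
ft_force: [-1.8, -0.3, 5.7]
grip_width: 0.0576
```

```bash
python3 plan.py "(.478,.298,.144,83)"
```

```text
t 8.95 pos [0.4779 0.2998 0.1443] phi 82.83 tilt 0.01 w 0.0576 F [-1.8 -0.3  5.7] M [-0.32  0.41 -0.06] q [ 0.36  0.66  1.71 -0.    0.78 -1.08]
(0.478, 0.298, 0.144, 83) -> [-0.3, -1.8, 0.3] [-0.001, 0.001, -0.021]
```

Emit:
carry_out:
  rows:
    - [[0,0,-1,0,0,0],[0,0,-1,0,0,0],[0,0,-1,0,0,0],[0,0,-1,0,0,0],[0,0,-8,0,0,0],[0,0,-25,0,0,0],[0,0,-50,0,0,0],[0,0,-80,0,0,0],[0,0,-105,0,0,0],[0,-10,-120,0,0,0],[0,-30,-120,0,0,0]]
  fingers: 1

```text
time: 10.05
position: [0.4755, 0.2705, 0.2659]
tool_rot: [0.062, 0.998, 0.001, 0.003]
ft_force: [-0.1, -0.6, -0.8]
grip_width: 0.0868
```

```bash
python3 near.py w3 y .478 .298 .095; python3 plan.py "(.487,-.07,.25,80)" "(.487,-.1105,.22,80)"
```

```text
cap ztop 0.093 c [475.7 300.2] r 28.8 n 2642
shoulder (array([475.9, 299.9]), array([64.2, 64.1]), 5.1) 922
t 10.1 pos [0.4737 0.2671 0.2644] phi 82.85 tilt 0.13 w 0.0865 F [-1.  -2.4 -1. ] M [-0.08  0.1   0.04] q [ 0.31  0.46  1.67 -0.    1.02 -1.14]
(0.487, -0.07, 0.25, 80) -> [-55.1, -332.8, 15.2] [-0.015, 0.007, 0.356]
(0.487, -0.1105, 0.22, 80) -> [-60.2, -372.9, 45.3] [-0.015, 0.007, 0.356]
```

Jar A is seated: its cap top is at 0.093, against 0.092 expected. It is centred, with yaw 5.1° against the socket's 5.0°. Next is the blue jar.

Emit:
carry_out:
  rows:
    - [[-4,-20,0,0,0,0],[-9,-50,0,0,0,0.1],[-15,-85,0,0,0,0.2],[-21,-122,2,0,0,0.35],[-27,-160,5,0,0,0.35],[-33,-198,8,0,0,0.35],[-39,-236,12,0,0,0.35],[-45,-274,17,0,0,0.35],[-50,-310,24,0,0,0.35],[-55,-340,32,0,0,0.35],[-58,-360,40,0,0,0.35],[-60,-370,45,0,0,0.35],[-60,-370,45,0,0,0.35],[-60,-370,45,0,0,0.35],[-60,-370,45,0,0,0.35]]

```text
time: 11.6
position: [0.4874, -0.1035, 0.2185]
tool_rot: [0.086, 0.996, 0.0, -0.0]
ft_force: [0.2, -0.3, 0.1]
grip_width: 0.087
```

```bash
python3 near.py w4 b .4865 -.1105 .085; python3 plan.py "(.486,-.1105,.134,80)"
```

```text
cap ztop 0.0833 c [ 484.5 -109.5] r 28.8 n 3324
shoulder (array([ 484.5, -110. ]), array([63.6, 64. ]), 17.3) 1162
t 11.65 pos [ 0.4875 -0.1035  0.2185] phi 80.11 tilt 0.01 w 0.0871 F [-0.4 -0.5 -0.5] M [ 0.07 -0.   -0.01] q [-0.43  0.47  1.82  0.    0.85 -1.83]
(0.486, -0.1105, 0.134, 80) -> [0.3, -7.2, 84.5] [0.001, 0.0, 0.013]
```

Emit:
carry_out:
  rows:
    - [[0.5,-3,15,0,0,0],[0.5,-7,35,0,0,0],[0.5,-7,55,0,0,0],[0.5,-7,70,0,0,0],[0.5,-7,80,0,0,0],[0.5,-7,84.5,0,0,0],[0.5,-7,84.5,0,0,0],[0.5,-7,84.5,0,0,0]]

```text
time: 12.45
position: [0.4862, -0.1113, 0.1343]
tool_rot: [0.087, 0.996, -0.0, 0.0]
ft_force: [-0.2, 0.3, -0.3]
grip_width: 0.087
```

Emit:
carry_out:
  rows:
    - [[0,0,0,0,0,0],[0,0,0,0,0,0],[0,0,0,0,0,0],[0,0,0,0,0,0],[0,0,0,0,0,0],[0,0,0,0,0,0],[0,0,0,0,0,0],[0,0,0,0,0,0]]
  fingers: 0
  grip_force: 50

```text
time: 13.25
position: [0.4859, -0.1112, 0.1339]
tool_rot: [0.087, 0.996, 0.0, -0.0]
ft_force: [-0.1, 1.4, 3.4]
grip_width: 0.057
```

```bash
python3 plan.py "(.4865,-.1105,.26,80)" "(.476,.099,.26,49.7)"
```

```text
t 13.25 pos [ 0.4859 -0.1112  0.1339] phi 80.02 tilt 0.01 w 0.057 F [-0.1  1.4  3.4] M [ 0.45 -0.04 -0.03] q [-0.45  0.62  1.88  0.    0.64 -1.85]
(0.4865, -0.1105, 0.26, 80) -> [-0.5, 0.9, -126.1] [0.002, -0.0, 0.002]
(0.476, 0.099, 0.26, 49.7) -> [46.2, 205.4, -126.1] [0.002, -0.001, 3.789]
```

Emit:
carry_out:
  rows:
    - [[0,0,-8,0,0,0],[0,0,-24,0,0,0],[0,0,-46,0,0,0],[0,0,-70,0,0,0.1],[0,0,-92,0,0,0.3],[1,5,-110,0,0,0.6],[4,16,-122,0,0,0.9],[8,34,-126,0,0,1.2],[13,56,-126,0,0,1.5],[18,80,-126,0,0,1.8],[23,104,-126,0,0,2.1],[28,128,-126,0,0,2.4],[33,150,-126,0,0,2.7],[38,170,-126,0,0,3],[42,186,-126,0,0,3.3],[45,198,-126,0,0,3.55],[46,204,-126,0,0,3.7],[46,205,-126,0,0,3.78],[46,205,-126,0,0,3.78],[46,205,-126,0,0,3.78]]

```text
time: 15.25
position: [0.4761, 0.098, 0.2597]
tool_rot: [0.344, 0.939, -0.0, -0.0]
ft_force: [0.2, -0.3, -2.7]
grip_width: 0.0569
```

```bash
python3 look.py p3 .184 .475 .099; python3 plan.py "(.476,.099,.19,49.7)"
```

```text
wrist socket rim (array([471.6, 100.2]), array([112.2, 112.2]), 76.7) 4095
wrist jar 0.18 0.188 (array([464.1, 100.8]), array([63.8, 43.1]), 76.9) 1892
wrist jar 0.134 0.178 (array([460.1, 116.6]), array([87.9, 44.4]), 34.2) 1332
top socket rim (array([467.7,  95.1]), array([ 56.5, 153. ]), 23.6) 187
top jar 0.18 0.188  1
top jar 0.134 0.178  4
t 15.35 pos [0.4761 0.0979 0.2597] phi 49.75 tilt 0.02 w 0.0571 F [ 0.4  0.3 -2. ] M [-0.01 -0.03 -0.01] q [-0.03  0.39  1.81 -0.    0.94 -0.9 ]
(0.476, 0.099, 0.19, 49.7) -> [0.7, 0.8, 69.7] [-0.002, -0.0, 0.006]
```

View pics/p3wrist.png

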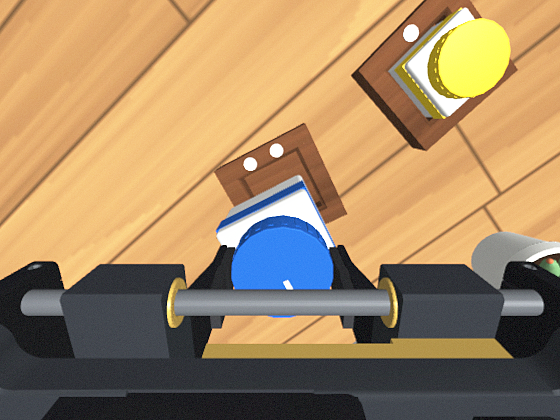

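The wrist view shows the blue cap at (282,265), level, with the two studs at (250,164) and (276,150) on the socket below. Jar A sits in the one-stud socket at top right. Jar yaw is -13.1° and the socket's is -13.3°. The jar needs to move about (-3, +1) mm, so I'm correcting that while lowering.

Emit:
carry_out:
  rows:
    - [[1,0,8,0,0,0],[2,-0.5,24,0,0,0],[3,-1,42,0,0,0],[3,-1,58,0,0,0],[3,-1,70,0,0,0],[3,-1,75,0,0,0],[3,-1,75,0,0,0],[3,-1,75,0,0,0]]

```text
time: 16.15
position: [0.4734, 0.0996, 0.1849]
tool_rot: [0.344, 0.939, 0.0, 0.0]
ft_force: [0.6, 0.2, -2.9]
grip_width: 0.0569
```

```bash
python3 look.py p4 .108 .475 .099; python3 plan.py "(.473,.1,.144,49.7)"
```

```text
wrist socket rim (array([471.6, 100.3]), array([112.4, 112.3]), 76.7) 6163
wrist jar 0.104 0.112 (array([461.6, 102.5]), array([63.6, 43.2]), 76.5) 1945
wrist jar 0.058 0.102 (array([457.8, 118.4]), array([88.3, 44.6]), 33.7) 1316
top socket rim (array([492.5,  96.4]), array([ 32.6, 135.3]), 14.8) 74
top jar 0.104 0.112  0
top jar 0.058 0.102  0
t 16.25 pos [0.4736 0.0996 0.1853] phi 49.78 tilt 0.08 w 0.0568 F [ 0.6 -0.2 -2.7] M [-0.03  0.02  0.06] q [-0.02  0.51  1.88 -0.    0.74 -0.89]
(0.473, 0.1, 0.144, 49.7) -> [0.8, -0.1, 41.3] [0.006, 0.008, 0.01]
```

The visible near edge of the jar extrapolates to a centre of (471.7, 100.1). The socket is at (471.6, 100.3), so I'm lowering straight down.

Emit:
carry_out:
  rows:
    - [[0,0,5,0,0,0],[0,0,12,0,0,0],[0,0,18,0,0,0],[0,0,24,0,0,0],[0,0,30,0,0,0],[0,0,35,0,0,0],[0,0,39,0,0,0],[0,0,42,0,0,0],[0,0,42,0,0,0],[0,0,42,0,0,0]]

```text
time: 17.25
position: [0.4729, 0.0996, 0.1438]
tool_rot: [0.344, 0.939, -0.0, 0.0]
ft_force: [-2.7, -1.0, 7.9]
grip_width: 0.0571
```

```bash
python3 plan.py "(.473,.1,.144,49.7)"
```

```text
t 17.25 pos [0.4729 0.0996 0.1438] phi 49.79 tilt 0.01 w 0.0571 F [-2.7 -1.   7.9] M [-0.12  0.42 -0.01] q [-0.02  0.59  1.91 -0.    0.64 -0.89]
(0.473, 0.1, 0.144, 49.7) -> [0.2, 0.3, -0.2] [-0.0, 0.002, 0.011]
```

Jar B is seated: the TCP sits 9.9 mm above its pick height and floor contact reads 8 N. Next is the unscrewing turn of about +82°. Counter-clockwise from above is negative about tool z.

Emit:
carry_out:
  rows:
    - [[0,0,0,0,0,0],[0,0,0,0,0,0],[0,0,0,0,0,-0.3],[0,0,0,0,0,-0.8],[0,0,0,0,0,-1.4],[0,0,0,0,0,-2],[0,0,0,0,0,-2.6],[0,0,0,0,0,-3.2],[0,0,0,0,0,-3.8],[0,0,0,0,0,-4.4],[0,0,0,0,0,-5],[0,0,0,0,0,-5.6],[0,0,0,0,0,-6.2],[0,0,0,0,0,-6.8],[0,0,0,0,0,-7.4],[0,0,0,0,0,-8],[0,0,0,0,0,-8.6],[0,0,0,0,0,-9.2],[0,0,0,0,0,-9.8],[0,0,0,0,0,-10.3]]
  grip_force: 60

```text
time: 19.25
position: [0.4741, 0.0999, 0.1443]
tool_rot: [-0.361, 0.933, -0.0, 0.002]
ft_force: [-2.1, 1.6, 10.2]
grip_width: 0.0569
```

```bash
python3 plan.py; python3 near.py w5 b .473 .1 .095
```

```text
t 19.25 pos [0.4741 0.0999 0.1443] phi 132.33 tilt 0.19 w 0.0569 F [-2.1  1.6 10.2] M [ 0.31  0.33 -0.11] q [-0.02  0.59  1.91  0.    0.64 -2.33]
cap ztop 0.0936 c [473.2  99.7] r 29.4 n 5397
shoulder (array([457.5,  81.2]), array([39.1, 79.2]), 43.3) 1896
```

View pics/w5.png

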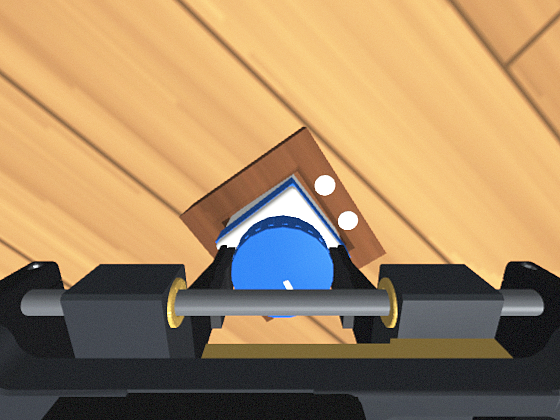

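The wrist view shows the cap mark still at (288,286) in the gripper frame, so the cap turned with the gripper and didn't slip. The jar body is still square in the two-stud socket, with studs at (325,185) and (347,220). I'm lifting it straight up in two stages.

Emit:
carry_out:
  rows:
    - [[0,0,0,0,0,0],[0,0,0,0,0,0],[0,0,-1,0,0,0],[0,0,-2.5,0,0,0],[0,0,-4,0,0,0],[0,0,-6,0,0,0],[0,0,-8,0,0,0],[0,0,-8,0,0,0]]

```text
time: 20.1
position: [0.4734, 0.0996, 0.151]
tool_rot: [-0.36, 0.933, -0.0, 0.0]
ft_force: [0.8, -0.0, 0.5]
grip_width: 0.0566
```

```bash
python3 plan.py; python3 look.py p5 .068 .473 .1
```

```text
t 20.1 pos [0.4734 0.0996 0.151 ] phi 132.18 tilt 0.03 w 0.0566 F [ 0.8 -0.   0.5] M [ 0.2  -0.06 -0.09] q [-0.02  0.58  1.91  0.    0.66 -2.33]
wrist socket rim (array([472.2, 100.9]), array([112.6, 112.5]), 76.6) 8197
wrist jar 0.064 0.072 (array([470.7,  93.8]), array([51.7, 63.1]), 80.2) 1978
wrist jar 0.018 0.062 (array([472.2, 100.9]), array([112.6, 112.4]), 76.7) 8997
top socket rim (array([452.5,  55.3]), array([17.1, 89. ]), 76.3) 155
top jar 0.064 0.072  0
top jar 0.018 0.062 (array([454.6,  54.7]), array([17.2, 84.6]), 76.5) 168
```

The lift force is about zero and the jar shoulder is still at 0.068, so the lugs are free. I'm lifting the rest of the way.

Emit:
carry_out:
  rows:
    - [[0,0,-3,0,0,0],[0,0,-7,0,0,0],[0,0,-12,0,0,0],[0,0,-17,0,0,0],[0,0,-22,0,0,0],[0,0,-26,0,0,0],[0,0,-29,0,0,0],[0,0,-30,0,0,0],[0,0,-30,0,0,0],[0,0,-30,0,0,0],[0,0,-30,0,0,0],[0,0,-30,0,0,0]]

```text
time: 21.4
position: [0.4731, 0.0996, 0.1806]
tool_rot: [-0.36, 0.933, 0.0, -0.0]
ft_force: [-0.3, -0.2, -0.1]
grip_width: 0.0567
```

```bash
python3 plan.py; python3 near.py w6 b .473 .1 .13; python3 - <<'E'
from rig import robot
from h import *
c=robot.camera("scene");np.savez("pics/s2.npz",**c)
t=robot.camera("top");a,b=load("scene0"),load("top0")
for n,x,y in(("scene",a,c),("top",b,t)):
    w=world(y);H=hsv(y)
    m=(cv2.inRange(H,(20,130,90),(35,255,255))>0)&(w[...,2]>.08)&(w[...,0]>.4)&(w[...,1]>.2)
    P=w[m]; P=P[abs(P[:,2]-.092)<.006]
    print(n,"yellow",P.mean(0).round(4) if len(P) else "",len(P))
    wt=world(x)
    d=np.abs(x["color"].astype(int)-y["color"]).sum(2)
    for k,uv in(("L",(178,145)),("M",(264,137)),("R",(405,168)),("s",(344,190))) if n=="top" else (("L",(382,308)),("M",(278,276)),("R",(154,188)),("s",(222,202))):
        u,v=uv;print(k,d[v-12:v+13,u-12:u+13].mean().round(1),end=" ")
    print()
x=cv2.resize(c["color"][90:300,160:500,::-1],None,fx=2.3,fy=2.3,interpolation=cv2.INTER_CUBIC);cv2.imwrite("pics/s2c.png",x)
E
```

```text
t 21.4 pos [0.4731 0.0996 0.1806] phi 132.18 tilt 0.03 w 0.0567 F [-0.3 -0.2 -0.1] M [0.07 0.08 0.03] q [-0.02  0.52  1.89 -0.    0.73 -2.33]
cap ztop 0.1298 c [471.7  99.2] r 29.5 n 5401
shoulder (array([458.5,  85.6]), array([19.9, 69.6]), 43.4) 48
scene yellow [0.479  0.299  0.0921] 451
L 8.6 M 8.6 R 8.9 s 8.8 
top yellow [0.4777 0.2978 0.091 ] 394
L 16.7 M 15.9 R 19.1 s 19.2
```

View pics/s2c.png

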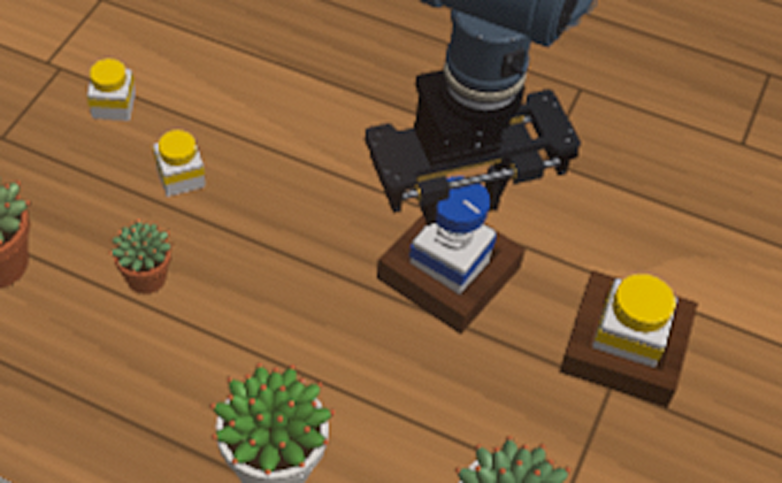

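View pics/w6.png

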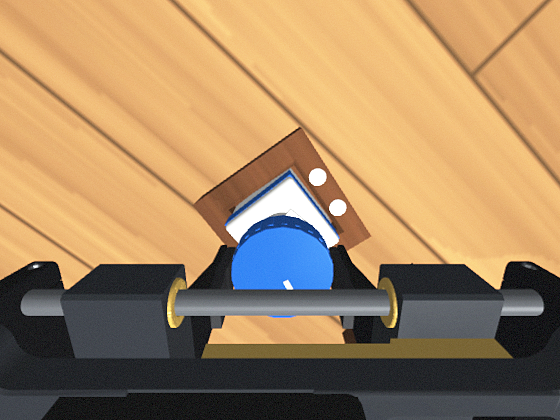

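The scene crop shows the blue cap held level at (463,207), with the bare white neck below it at (455,237). The jar sits square in its socket, the yellow jar is seated at (643,310), and the plants haven't moved. One last centring check before handing in.

```bash
python3 - <<'E'
from h import *
for n in("s2","w6"):
    c=load(n);w=world(c);H=hsv(c)
    near=np.hypot(w[...,0]-.473,w[...,1]-.0996)<.05
    m=near&(abs(w[...,2]-.068)<.004)
    print(n,"shoulder",rect(w[m]),np.median(w[m][:,2]).round(4),m.sum())
    R=w[(np.hypot(w[...,0]-.473,w[...,1]-.0996)<.085)&(abs(w[...,2]-.035)<.004)];print("  rim",rect(R))
    for lo,hi in((.074,.092),):
        P=w[near&(w[...,2]>lo)&(w[...,2]<hi)&(H[...,1]<80)]
        print("  neck pts",len(P),P[:,:2].min(0).round(4),P[:,:2].max(0).round(4),P[:,2].max().round(4)) if len(P) else 0
        if len(P)>20:
            from scipy.optimize import least_squares
            r=least_squares(lambda p:np.hypot(P[:,0]-p[0],P[:,1]-p[1])-.0185,[.473,.0996],loss="soft_l1",f_scale=.001);print("  neck centre",r.x.round(4),np.abs(r.fun).mean().round(4))
    b=cv2.inRange(H,(100,120,50),(130,255,255))>0
    Q=w[b&near&(w[...,2]>.105)]
    T=Q[Q[:,2]>np.percentile(Q[:,2],90)-.004];cc,rr=cv2.minEnclosingCircle((T[:,:2]*1000).astype(np.float32))
    print("  cap top",np.round(cc,1),round(rr,1),"z range",Q[:,2].min().round(4),np.percentile(Q[:,2],90).round(4))
E
```

```text
s2 shoulder (array([473.6,  99.1]), array([64.4, 67.2]), 78.8) 0.0684 309
  rim (array([473. ,  98.3]), array([114.2, 116.1]), 76.6)
  neck pts 91 [0.4728 0.0839] [0.4962 0.1173] 0.0916
  neck centre [0.4726 0.0977] 0.0023
  cap top [483.5  98.8] 37.0 z range 0.1088 0.1319
w6 shoulder (array([472.2,  99.8]), array([63.8, 63.8]), 80.1) 0.068 2543
  rim (array([472.2, 100.9]), array([112.4, 112.4]), 76.7)
  neck pts 87 [0.4497 0.0847] [0.4618 0.1027] 0.0823
  neck centre [0.4339 0.0887] 0.0013
  cap top [469.1  97.2] 32.2 z range 0.1082 0.1299
```

The jar centre is (472.2, 99.8) and the cap centre (471.7, 99.2), so they agree to about 1 mm. The cap's lower edge is at 0.108, which is 20 mm above the mouth at 0.088.

```bash
python3 -c "
from rig import robot
print(robot.hand_in())"
```

```text
the job is handed in; nothing more can be done
None
```

The job was carried out as asked and handed in at about 21.5 s of the 64 s allowed; the hand-in gives no verdict.

- **Yellow jar:** I picked the largest of the three (58 mm cap) and set it down in the one-stud socket, then let go. Its cap top measured 0.093 m, against 0.092 m expected, and it was centred with its yaw matching the socket.
- **Blue jar:** I set it down closed in the two-stud socket. It stopped 9.9 mm above its pick height (10 mm expected), with about 8 N of floor contact.
- **Unscrewing:** I turned the cap about 82° counter-clockwise at 60 N. The cap's mark stayed put in the gripper's view, so it didn't slip, and almost no force was needed to lift it off.
- **Finish:** The cap is still held, level to 0.03°, with its lower edge about 20 mm above the mouth. By the wrist camera it is within about 1 mm of the jar's centre.
- **Other checks:** After the lift, both jars measured as seated; the blue jar's shoulder was at 0.068 m. The plants looked unmoved in the pictures.

**Disagreements:**
- The cameras differ from each other by 2–3 mm.
- In the last centring script the neck-circle fit in the wrist view was unusable.
- That script also gave cap circles larger than the cap in both views, so I relied on the shoulder and the earlier cap measurement instead.
- The blue jar sits about 3° off its socket's yaw, within the play of the pocket.

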